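# Seat the mill rotor and load its grinding balls

## Task

The rotor of the bead mill is on its spindle but is perched on top of the three drive studs. Turn it, for instance by pushing one of its cups round with shut fingers, until its three stud holes line up and it drops fully home over the studs; then put the two grinding balls from the holder into the two empty wells, one ball in each. The ball already in the rotor must stay in its well; leave the vial rack, bottle and jar where they stand.

Things in the scene. Friction and masses are not known exactly. Their poses are not given: they have to be found in the camera images.
- drive: the mill's drive: white round turntable housing fixed to the bench, 250 mm across, deck at 55 mm; a low console (45 mm high) on its +x side reaches 180 mm from the axis. Origin on the axis at bench height. Three small dark bars on the deck rim (18 mm long radially, 6 wide, 4 high), 110 mm from the axis, point in line with the three hidden studs; one is next to the console
- drive_seat (a point): centre of the seat (top of a steel flange of 62 mm radius), on the axis 59 mm above the bench; axes as the drive's. A fixed spindle of 20 mm diameter stands here, its tip 107 mm above the bench
- stud0 (a point): tip of one of the three fixed studs (8 mm diameter, rounded tip, 12 mm above the seat, 71 mm above the bench), 42 mm from the axis at 0 degrees in the drive's frame, on the console side; the others are at 120 and 240 degrees (anticlockwise from above)
- rotor: loose aluminium disc, 190 mm diameter, 8 mm thick, 0.44 to 0.72 kg, its 21.5 mm bore on the spindle, boss round the bore 36 mm across, up to 26 mm above the underside. Origin: centre of the underside, z up. Three upright open cups on it (wells): 38 mm outer, 32 mm inner diameter, rim 24 mm above the underside. Starts level on the stud tips, underside 71 mm above the bench, turned 0.45 to 1.65 rad from the drive
- hole0 (a point): lower mouth of one of the rotor's three through holes, 12 mm diameter, 42 mm from its axis at 0 degrees in its frame; others at 120 and 240. The rotor turns with light friction (a few N at a cup); over the studs (any of three positions) it drops 12 mm by its own weight, underside 59 mm above the bench, and then turns no more than about 3 degrees either way
- well0 (a point): centre of the rotor's well that already holds a ball: the point where the centre of a ball lies when it rests on the well floor, 19 mm above the rotor's underside and 5 mm below the cup's rim; 72 mm from the rotor's axis, at 60 degrees in the rotor's frame
- well1 (a point): centre of the second well of the rotor, empty: the point where the centre of a ball lies when it rests on the well floor, 19 mm above the rotor's underside and 5 mm below the cup's rim; 72 mm from the rotor's axis, at 180 degrees in the rotor's frame
- well2 (a point): centre of the third well of the rotor, empty: the point where the centre of a ball lies when it rests on the well floor, 19 mm above the rotor's underside and 5 mm below the cup's rim; 72 mm from the rotor's axis, at 300 degrees in the rotor's frame
- holder: grey block fixed to the bench, 60 x 100 x 16 mm (x, y, z), with two square recesses 16 mm wide at y = +25 and -25 mm, in each of which a ball sits. Origin at the centre of the underside
- ball_a_center (a point): centre of the first loose steel ball, 22 mm diameter, 44 g; it starts on the holder at y = +25 mm, its centre about 23.5 mm above the bench (7.5 mm above the holder's top)
- ball_b_center (a point): centre of the second loose ball, the same, which starts on the holder at y = -25 mm
- ball_home_center (a point): centre of the third ball, the same, which starts in the rotor's well0 and stays there
- ball_a: the first loose ball (its origin is a point on its surface that turns with it; use its centre)
- ball_b: the second loose ball (likewise)
- ball_home: the ball in well0 (likewise)
- vial_rack: bystander: blue rack with amber vials, 70 x 110 mm, 56 mm high, loose; origin at the centre of the underside
- bottle: bystander: amber bottle, 60 mm diameter, 120 mm high, loose; origin at the centre of the underside
- jar: bystander: white jar, 70 mm diameter, 70 mm high, loose; origin at the centre of the underside

How it is judged:
On the way, in this order (a step that is already met when the one before it is completed fails the run):
1. the rotor has dropped home over the studs (z of rotor in the frame of drive_seat between -0.003 and 0.003 m and horizontal distance between rotor and drive_seat below 0.004 m and angle between rotor's own z axis and vertical below 0.04 rad), for 0.2 s.
2. with the rotor home, the two balls lie in the two empty wells, one in each (all of step 1 and ((distance between ball_a_center and well1 below 0.009 m and distance between ball_b_center and well2 below 0.009 m) or (distance between ball_a_center and well2 below 0.009 m and distance between ball_b_center and well1 below 0.009 m))), for 0.2 s.
At the end, for the whole second after the job is handed in: The rotor lies flat over the studs (within 3 mm of the seat in height, 4 mm of the axis, 0.04 rad of level); the holder's two balls are in well1 and well2, one in each, the third still in well0 (each within 9 mm of its well's point); all slower than 0.05 m/s (all of step 2 and distance between ball_home_center and well0 below 0.009 m and linear speed of each of rotor, ball_a, ball_b, ball_home below 0.05 m/s); the robot touches nothing.
It fails at once if the vial rack is moved by more than 30 mm or tipped over (distance of vial_rack from where it was at the start of the episode above 0.03 m or angle between vial_rack's own z axis and vertical above 0.5 rad).
It fails at once if the bottle is moved by more than 30 mm or tipped over (distance of bottle from where it was at the start of the episode above 0.03 m or angle between bottle's own z axis and vertical above 0.5 rad).
It fails at once if the jar is moved by more than 30 mm or tipped over (distance of jar from where it was at the start of the episode above 0.03 m or angle between jar's own z axis and vertical above 0.5 rad).
It fails at once if the ball that was in the rotor leaves its well (distance between ball_home_center and well0 above 0.025 m).
It also fails if it takes over 59 s, if anything falls off the work surface, if the arm or the gripper's body presses on something with over 40 N, if the wrist force passes 120 N, or if a joint passes its speed limit or range.

## Robot

A 7-joint arm with a two-finger parallel gripper is mounted at the origin on the work surface. World frame = base frame: x ahead of the robot, y to its left, z up, the work surface at z = 0. Lengths are in m, angles in rad, forces in N, time in s.
With the tool pointing down it reaches from about 0.425 to 0.925 m from the base axis. Payload 6.8 kg.
Tool frame: the origin (TCP) lies midway between the tips of the shut fingers; the grasp point (between the pads) lies 19 mm behind it; z points along the fingers, x is the direction in which the jaws open and shut, and the axes are right-handed (so a half turn about z gives the same grasp; the last joint's range is limited). The gripper opens to 85 mm and grips with 20 to 120 N. Pads are 22 mm wide; open, the fingers measure 114 mm over their backs; the gripper's body (76 mm by 85 mm) begins 54 mm behind the grasp point. The pads swing forward as they close: fully open they stand 13 mm farther back than shut.
Start: joints at [-1.273, 0.477, 0.022, 1.555, -0.011, 1.109, -0.083], TCP at [0.266, 0.62, 0.231] pointing down, gripper open.
Joint ranges: [-2.96, 2.96], [-0.34, 2.1], [-1.41, 1.46], [0.24, 2.44], [-1.37, 4.51], [0.17, 1.92], [-2.96, 2.96]. Speed limits (rad/s): [2.39, 2.39, 3.14, 3.14, 3.14, 3.14, 3.14].

## Interface

Orientations are given as a rotation vector (axis times angle).
In Python, from bench import r gives the robot as it stands. The module is installed in compiled form; this text tells all that it offers.
- The arm moves only by the shell command python3 -m pendant 'ROWS' [OPENING] [FORCE]. ROWS is text: rows parted by semicolons, each of 4 numbers parted by spaces: the shift along the tool's x, y, z in cm, then the turn about the tool's z in degrees. A call has 1 to 8 rows; each row shifts and turns the pose as measured when the row begins, along the tool's axes as they then stand; what a row does not reach is not made up. A row lasts 1/12 s, in which the tool goes at most 41.7 mm and 7.16 degrees, less where a joint would pass 70% of its speed; a pose out of reach is approached as far as the arm can. A call with a gripper value outside its range is refused whole. OPENING is the closure in counts, from 0 (fully open) to 255 (shut), set as the call begins (- or left out, the last holds). The fingers move at their own pace and stop on an object; FORCE is the grip in N (left out, the last holds). Time passes only in rows, so rows that do not move let the fingers close. It gives the time, the measured TCP pose, the force and the opening at its end, in the units of the state.
- r.get_obs(): the state, without advancing time (a new reading comes with each control period).
- r.grab_frame(name): name is "side" or "top" or "wrist"; returns a dict with "color" (480x640x3 uint8, red, green, blue), "fx", "fy", "cx", "cy" (pixels), "R" (3x3) and "t" (3): a world point X has camera coordinates R X + t; the wrist camera has in their place "hand_eye" (4x4, takes a point from camera to tool coordinates, whose origin is the TCP and whose axes are the tool frame's). Camera axes: x right, y down, z forward; pixel columns grow to the right and rows downward; lengths in m; the calibration is good to about 2 mm. A picture is of the moment at which its call begins: read the wrist's pose just before it. There is no depth.
- r.hand_in(): hands the job in, once; it reports no verdict.
The state is a dict: "clock": time; "joints": joint angles; "qvel": joint speeds; "tau": joint torques, N m; "tcp_pos": TCP position; "orientation": TCP orientation; "contact_force": force on the tool from outside, world axes, zero at the start; "moment": the same for the moment, N m; "grip_width": finger opening in m.
Only numpy, scipy, OpenCV 4.12 (cv2) and the standard library are available. Lean on these libraries where they do the work, as an engineer would, in place of code of your own. Each camera call takes 0.05 s, during which the arm holds its last target.

## Working session

There is one attempt and no reset: what is moved stays moved. The work goes in short steps, Python scripts to look and compute and a shell command to move; the robot and the scene stay as the last step left them, time stands still between calls to the robot, and variables do not carry over. Pictures are saved under pics/ and viewed, and the job is handed in when it is done.

```bash
mkdir -p pics; cat > h.py <<'E'
import cv2,numpy as np
from bench import r
def snap(n,f):
    o=r.get_obs(); d=r.grab_frame(n); cv2.imwrite('pics/'+f,cv2.cvtColor(d['color'],cv2.COLOR_RGB2BGR)); return o,d
E
python3 - <<'E'
from h import *
o,d=snap('top','top0.png'); print(o); print({k:v for k,v in d.items() if k!='color'})
o,d=snap('side','side0.png'); print({k:v for k,v in d.items() if k!='color'})
o,d=snap('wrist','w0.png'); print({k:v for k,v in d.items() if k!='color'})
E
```

```text
{'clock': 0.0, 'joints': array([-1.2730774 ,  0.47780966,  0.02233072,  1.55646073, -0.01149428,
        1.10928886, -0.0831072 ]), 'qvel': array([ 1.09585442e-04, -7.24050963e-04, -8.85191847e-04, -3.48705180e-06,
        7.56593308e-04, -7.93751088e-04, -1.51886376e-03]), 'tau': array([-1.36814703e-05, -5.96448290e+01,  1.60756577e+00, -2.81196839e+01,
        1.23274143e-02,  9.52168659e-03,  7.80283624e-07]), 'tcp_pos': array([0.26624616, 0.61962501, 0.23031521]), 'orientation': array([ 2.62257134e+00,  1.72761639e+00, -2.28466425e-03]), 'contact_force': array([-0.70002704,  0.46207071,  0.37034096]), 'moment': array([-0.02762647, -0.01845271, -0.0042903 ]), 'grip_width': 0.08544326350299623}
{'fx': 527.475813226451, 'fy': 527.475813226451, 'cx': 323.37018325758646, 'cy': 236.78445895181943, 'R': array([[ 0.02956313, -0.9992934 ,  0.02321031],
       [-0.99716643, -0.03109127, -0.0685014 ],
       [ 0.06917464, -0.02111943, -0.99738099]]), 't': array([-0.03133398,  0.54683167,  1.23119612])}
{'fx': 519.1720121355899, 'fy': 519.1720121355899, 'cx': 319.0914200187603, 'cy': 238.95943364558022, 'R': array([[ 0.97366679, -0.22758729, -0.01330469],
       [-0.17494697, -0.70849195, -0.68369051],
       [ 0.14617301,  0.66801435, -0.72965079]]), 't': array([-0.50412437,  0.1441664 ,  1.01007483])}
{'fx': 429.4923160268416, 'fy': 429.4923160268416, 'cx': 323.8264311148301, 'cy': 241.0517202079509, 'hand_eye': array([[ 9.99998468e-01,  1.36219121e-03, -1.09900986e-03,
         1.96076693e-05],
       [-1.02000077e-03,  9.63826624e-01,  2.66528043e-01,
        -6.63209150e-02],
       [ 1.42231712e-03, -2.66526514e-01,  9.63826538e-01,
        -1.42685207e-01],
       [ 0.00000000e+00,  0.00000000e+00,  0.00000000e+00,
         1.00000000e+00]])}
```

View pics/top0.png

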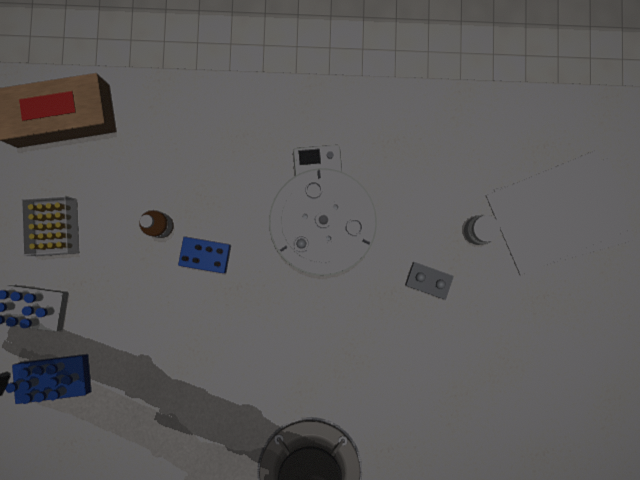

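View pics/side0.png

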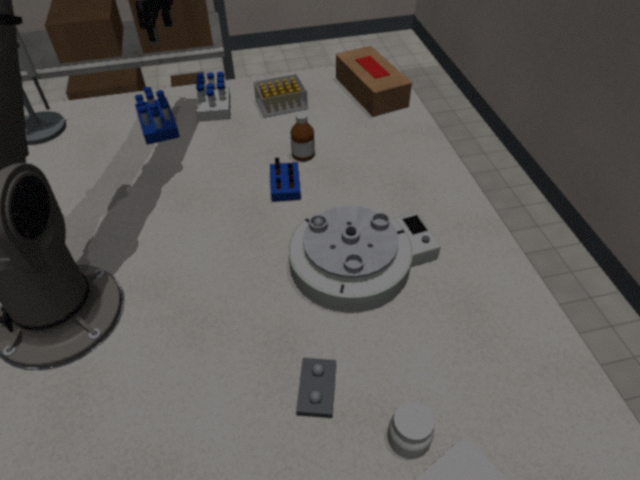

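View pics/w0.png

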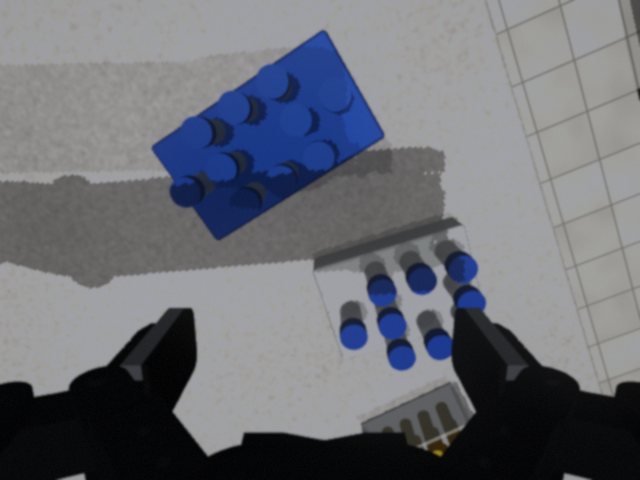

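The top view shows the mill at about (323,222) with the console on its far side. Well0, holding its ball, is at (301,244), and the empty wells are at (314,190) and (354,228). The holder balls are at (420,276) and (440,284), the jar at (480,229), the bottle at (153,222) and the rack at (205,254). I'll zoom in to measure.

```bash
python3 - <<'E'
import cv2
a=cv2.imread('pics/top0.png')
cv2.imwrite('pics/top0z.png',cv2.convertScaleAbs(cv2.resize(a[130:300,250:470],None,fx=3.6,fy=3.5,interpolation=cv2.INTER_CUBIC)[:595,:792],alpha=1.8))
a=cv2.imread('pics/side0.png')
cv2.imwrite('pics/side0z.png',cv2.convertScaleAbs(cv2.resize(a[190:310,280:440],None,fx=5,fy=5,interpolation=cv2.INTER_CUBIC),alpha=1.6))
E
```

```text
(no output)
```

View pics/top0z.png

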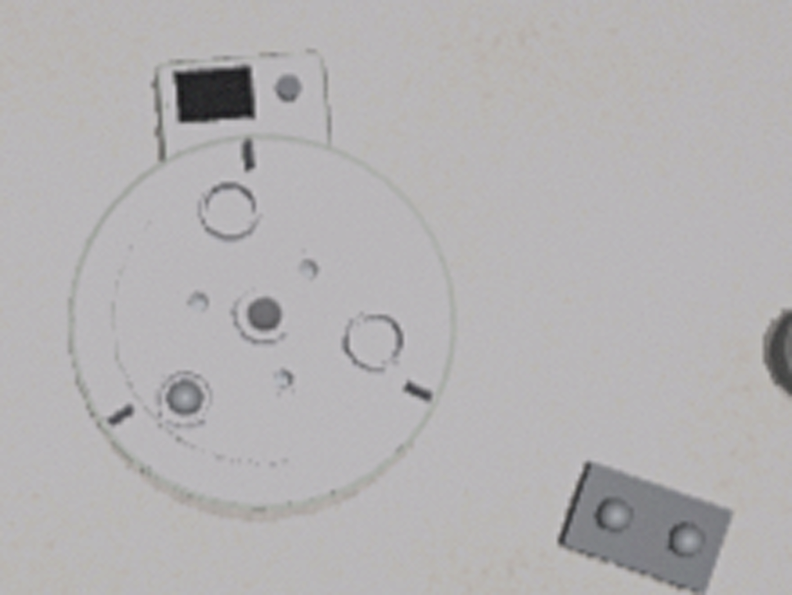

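View pics/side0z.png

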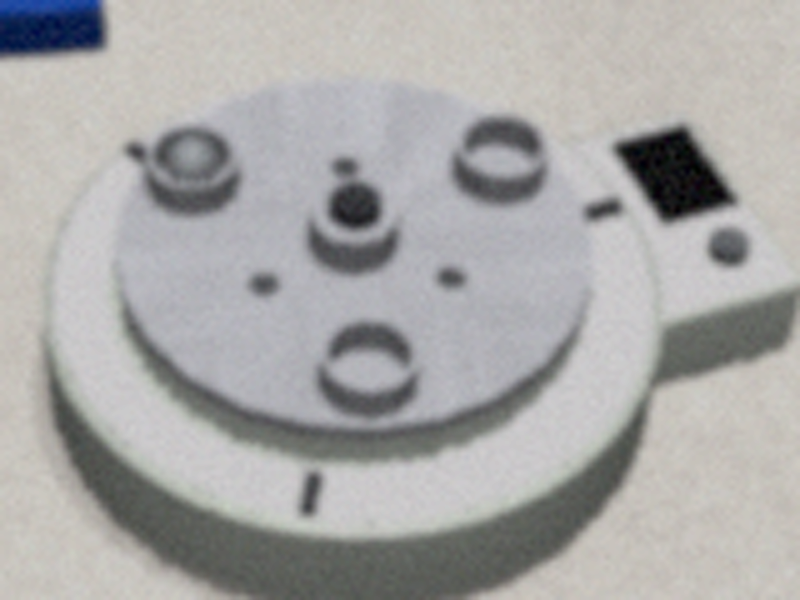

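```bash
cat >> h.py <<'E'
def ray(d,u,v,z,R=None,t=None):
    R=d['R'];t=d['t']
    c=-R.T@t; w=R.T@np.array([(u-d['cx'])/d['fx'],(v-d['cy'])/d['fy'],1])
    return c+w*(z-c[2])/w[2]
def fitang(P,C):
    P=np.array(P)[:,:2]-C; a=np.arctan2(P[:,1],P[:,0]); return a,np.hypot(*P.T)
E
python3 - <<'E'
from h import *
np.set_printoptions(precision=4,suppress=True)
T=r.grab_frame('top');S=r.grab_frame('side')
tz=lambda x,y,z:ray(T,250+(x+.5)/3.6-.5,130+(y+.5)/3.5-.5,z)
sz=lambda x,y,z:ray(S,280+(x+.5)/5-.5,190+(y+.5)/5-.5,z)
for nm,f,bars,cups,holes,sp in (('top',tz,[(249,156),(417,391),(121,414)],[(229,211),(373,342),(185,398)],[(198,301),(309,269),(284,379)],(264,314)),
  ('side',sz,[(604,209),(311,493),(137,151)],[(501,140),(367,349),(191,153)],[(263,284),(345,166),(451,277)],(355,203))):
    B=np.array([f(*p,.059) for p in bars]);C=np.array([f(*p,.095) for p in cups]);H=np.array([f(*p,.079) for p in holes]);
    print(nm,'bars c',B.mean(0),'cups c',C.mean(0),'holes',H.mean(0),'spin',f(*sp,.107))
    for X in (B,C,H):
        a,l=fitang(X,X.mean(0)[:2]); print(np.degrees(a),np.degrees(a)%120,l)
    print(C)
print(tz(614,514,.0235),tz(687,540,.0235))
for p in((318,370),(316,397)):print(ray(S,*p,.0235))
print('jar',ray(T,480,229,.07),'bottle',ray(T,153,222,.12))
E
```

```text
top bars c [ 0.581  -0.0109  0.059 ] cups c [ 0.5794 -0.0101  0.095 ] holes [ 0.5814 -0.0112  0.079 ] spin [ 0.58   -0.0108  0.107 ]
[   6.2675 -113.6453  126.2886] [6.2675 6.3547 6.2886] [0.1091 0.1091 0.1092]
[  18.7151 -101.4388  139.0656] [18.7151 18.5612 19.0656] [0.071  0.0704 0.0706]
[  78.3328  -41.1081 -160.8942] [78.3328 78.8919 79.1058] [0.0424 0.042  0.0426]
[[ 0.6467  0.0127  0.095 ]
 [ 0.5654 -0.0792  0.095 ]
 [ 0.5261  0.0361  0.095 ]]
side bars c [ 0.5784 -0.0132  0.059 ] cups c [ 0.579  -0.0112  0.095 ] holes [ 0.5791 -0.0127  0.079 ] spin [ 0.5775 -0.0185  0.107 ]
[   5.8336 -113.0068  126.8506] [5.8336 6.9932 6.8506] [0.1118 0.1108 0.1133]
[  19.1825 -101.266   139.4101] [19.1825 18.734  19.4101] [0.0724 0.0717 0.0716]
[-161.2035   78.8871  -40.8041] [78.7965 78.8871 79.1959] [0.0424 0.0421 0.0424]
[[ 0.6473  0.0126  0.095 ]
 [ 0.565  -0.0815  0.095 ]
 [ 0.5247  0.0354  0.095 ]]
[ 0.4604 -0.2458  0.0235] [ 0.4444 -0.2942  0.0235]
[ 0.4577 -0.2502  0.0235]
[ 0.4432 -0.2977  0.0235]
jar [ 0.5731 -0.372   0.07  ] bottle [0.5611 0.3574 0.12  ]
```

```bash
cat >> h.py <<'E'
from scipy.spatial.transform import Rotation as Ro
def yaw(o): 
    M=Ro.from_rotvec(o['orientation']).as_matrix(); return np.degrees(np.arctan2(M[1,0],M[0,0]))
def plan(tgts,p=None,y=None,step=3.9):
    "tgts: list of (x,y,z,yaw_deg,[nrows]); prints rows"
    o=r.get_obs(); p=o['tcp_pos'] if p is None else np.array(p); y=yaw(o) if y is None else y
    print('from',np.round(p,4),round(y,2),'t',o['clock'],'f',np.round(o['contact_force'],1))
    for g in tgts:
        q=np.array(g[:3]); n=g[4] if len(g)>4 else int(np.ceil(max(np.linalg.norm(q-p)*100/step,abs(g[3]-y)/6.8)))
        out=[]
        for i in range(n):
            k=n-i; dw=(q-p)*100/k; a=np.radians(y)
            e=np.round([dw[0]*np.cos(a)+dw[1]*np.sin(a), dw[0]*np.sin(a)-dw[1]*np.cos(a), -dw[2], -(g[3]-y)/k],2)
            out.append(' '.join('%g'%v for v in e))
            p=p+np.array([e[0]*np.cos(a)+e[1]*np.sin(a), e[0]*np.sin(a)-e[1]*np.cos(a),-e[2]])/100; y-=e[3]
        for j in range(0,n,8): print('; '.join(out[j:j+8]))
        print('--')
E
python3 - <<'E'
from h import *
plan([(.5215,-.066,.2,-40)])
E
```

```text
from [0.2664 0.6199 0.2309] 66.75 t 0.25 f [ 0.1 -0.   0.7]
-2.79 2.66 0.16 5.62; -2.51 2.92 0.16 5.62; -2.22 3.15 0.16 5.62; -1.9 3.35 0.16 5.62; -1.56 3.52 0.16 5.62; -1.21 3.66 0.16 5.62; -0.84 3.76 0.16 5.62; -0.47 3.82 0.16 5.62
-0.09 3.85 0.16 5.62; 0.29 3.84 0.16 5.62; 0.66 3.8 0.17 5.62; 1.03 3.71 0.16 5.62; 1.39 3.59 0.17 5.62; 1.73 3.44 0.16 5.62; 2.06 3.26 0.17 5.61; 2.37 3.04 0.16 5.62
2.65 2.79 0.17 5.61; 2.91 2.52 0.16 5.62; 3.15 2.22 0.17 5.61
--
```

```bash
python3 -m pendant '-2.8 2.7 0.15 5.5; -2.5 2.9 0.15 5.5; -2.2 3.1 0.15 5.5; -1.9 3.3 0.15 5.5; -1.6 3.5 0.15 5.5; -1.2 3.6 0.15 5.5; -0.8 3.7 0.15 5.5; -0.5 3.8 0.15 5.5' 255 40; python3 - <<'E'
from h import *
plan([(.5215,-.066,.2,-22)])
E
```

```text
clock: 0.92
tcp_pos: [0.3687, 0.3308, 0.2154]
orientation: [-3.079, -0.592, 0.005]
contact_force: [0.1, -0.1, -0.9]
grip_width: 0.0001
from [0.3687 0.3308 0.2154] 21.76 t 0.9167 f [ 0.1 -0.1 -0.9]
-0.05 3.86 0.14 3.98; 0.22 3.86 0.14 3.98; 0.49 3.83 0.14 3.98; 0.75 3.79 0.14 3.98; 1.02 3.73 0.14 3.98; 1.27 3.65 0.14 3.98; 1.52 3.55 0.14 3.98; 1.76 3.44 0.14 3.98
2 3.31 0.14 3.97; 2.23 3.17 0.14 3.98; 2.44 3 0.14 3.97
--
```

```bash
python3 -m pendant '0 3.8 0.1 4; 0.2 3.8 0.1 4; 0.5 3.8 0.1 4; 0.8 3.8 0.1 4; 1 3.7 0.1 4; 1.3 3.6 0.1 4; 1.5 3.5 0.1 4; 1.8 3.4 0.1 4'; python3 -m pendant '2 3.3 0.2 4; 2.2 3.1 0.3 4; 2.4 3 0.4 4'; python3 - <<'E'
from h import *
plan([(.5215,-.066,.2,-22)])
plan([(.5215,-.066,.085,-22)])
E
```

```text
clock: 1.58
tcp_pos: [0.4783, 0.0293, 0.2064]
orientation: [-3.114, 0.324, 0.003]
contact_force: [0.6, 0.9, 0.6]
grip_width: 0.0001
clock: 1.83
tcp_pos: [0.5175, -0.0848, 0.1974]
orientation: [-3.058, 0.662, -0.001]
contact_force: [1.3, 0.5, 0.1]
grip_width: 0.0001
from [ 0.5175 -0.0848  0.1974] -24.43 t 1.8333 f [1.3 0.5 0.1]
-0.41 -1.88 -0.26 -2.43
--
from [ 0.5175 -0.0848  0.1974] -24.43 t 1.8333 f [1.3 0.5 0.1]
-0.14 -0.63 3.75 -0.81; -0.13 -0.63 3.75 -0.81; -0.12 -0.63 3.74 -0.81
--
```

```bash
python3 -m pendant '-0.2 -0.9 2 -1; -0.2 -0.8 3 -1; 0 0 3 -0.5; 0 0 2 0; 0 0 0.8 0; 0 0 0 0'; python3 - <<'E'
from h import *
plan([(.5215,-.066,.084,-22)])
o,d=snap('wrist','w1.png')
E
```

```text
clock: 2.33
tcp_pos: [0.5261, -0.0802, 0.0876]
orientation: [-3.07, 0.627, -0.017]
contact_force: [0.5, -0.1, 0.3]
grip_width: -0.0002
from [ 0.5261 -0.0802  0.0876] -23.1 t 2.3333 f [ 0.5 -0.1  0.3]
-0.98 -1.13 0.36 -1.1
--
```

View pics/w1.png

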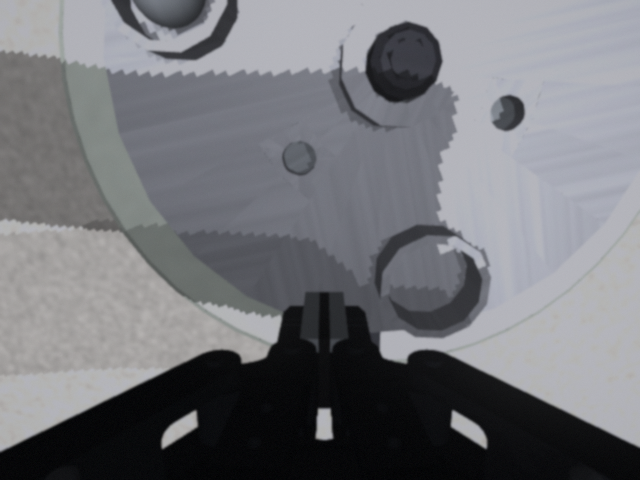

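The wrist view shows the shut fingers at (325,315), just beside the empty cup at (432,280) and clear of its wall. I'll lower slightly, move in, then push the cup round anticlockwise.

```bash
python3 -m pendant '0 -0.6 0.2 0; 0 0 0.1 0; 0 0 0 0'; python3 - <<'E'
from h import *
A=np.array([.58,-.0112]); o=r.get_obs(); v=o['tcp_pos'][:2]-A; th=np.degrees(np.arctan2(v[1],v[0])); print(th,np.hypot(*v))
t=[]
for a in np.arange(-124,-88,4): t.append((A[0]+.08*np.cos(np.radians(a)),A[1]+.08*np.sin(np.radians(a)),.084,a+113,1))
plan(t)
E
```

```text
clock: 2.63
tcp_pos: [0.5312, -0.0741, 0.0883]
orientation: [-3.069, 0.627, -0.025]
contact_force: [-0.4, -0.1, 0.3]
grip_width: 0.0001
-127.8378745083323 0.07959646422949809
from [ 0.5312 -0.0741  0.0883] -23.09 t 2.6333 f [-0.4 -0.1  0.3]
0.51 0.16 0.43 -12.09
--
0.52 0.2 0 -4
--
0.53 0.2 0 -4
--
0.52 0.2 0 -4
--
0.52 0.2 0 -4
--
0.52 0.2 0 -4
--
0.52 0.2 0 -4
--
0.52 0.2 0 -4
--
0.52 0.2 0 -4
--
```

```bash
python3 -m pendant '0.3 0.1 0.3 -4; 0.5 0.2 0.2 -4; 0.5 0.2 0 -4; 0.5 0.2 0 -4; 0.5 0.2 0 -4; 0.5 0.2 0 -4';  python3 - <<'E'
from h import *
A=np.array([.58,-.0112]); o=r.get_obs(); v=o['tcp_pos'][:2]-A; th=np.degrees(np.arctan2(v[1],v[0])); print(th,np.hypot(*v),yaw(o)-90-th)
o,d=snap('top','t2.png'); a=cv2.imread('pics/t2.png')
cv2.imwrite('pics/t2z.png',cv2.convertScaleAbs(cv2.resize(a[130:300,250:470],None,fx=3.6,fy=3.5,interpolation=cv2.INTER_CUBIC)[:595,:792],alpha=1.8))
E
```

```text
clock: 3.13
tcp_pos: [0.5529, -0.0865, 0.0873]
orientation: [-3.129, -0.06, -0.018]
contact_force: [-2.7, 0.1, -0.3]
grip_width: 0.0002
-109.81299048699789 0.07998615602150827 22.0114117466305
```

View pics/t2z.png

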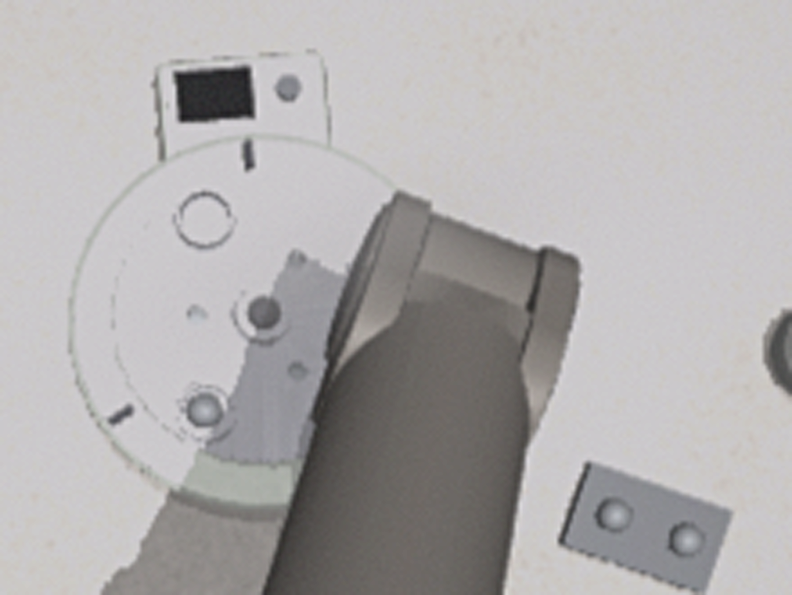

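The top view shows cup A moved from zoomed (229,211) to (204,221), so the rotor has turned about +14°, leaving about 34°. I'll keep pushing.

```bash
python3 -m pendant '0.5 0.2 0 -4; 0.5 0.2 0 -4; 0.5 0.2 0 -4; 0.5 0.2 0 -4; 0.5 0.2 0 -4; 0.5 0.2 0 -4';  python3 - <<'E'
from h import *
A=np.array([.58,-.0112]); o=r.get_obs(); v=o['tcp_pos'][:2]-A; th=np.degrees(np.arctan2(v[1],v[0])); print(th,np.hypot(*v),yaw(o)-90-th)
o,d=snap('top','t3.png'); a=cv2.imread('pics/t3.png')
cv2.imwrite('pics/t3z.png',cv2.convertScaleAbs(cv2.resize(a[130:300,250:470],None,fx=3.6,fy=3.5,interpolation=cv2.INTER_CUBIC)[:595,:792],alpha=1.8))
E
```

```text
clock: 3.68
tcp_pos: [0.5826, -0.0922, 0.0905]
orientation: [-3.047, -0.727, -0.017]
contact_force: [-2.3, -0.3, -2.2]
grip_width: 0.0003
-88.15718814579117 0.08100805469674892 25.004545992628465
```

View pics/t3z.png

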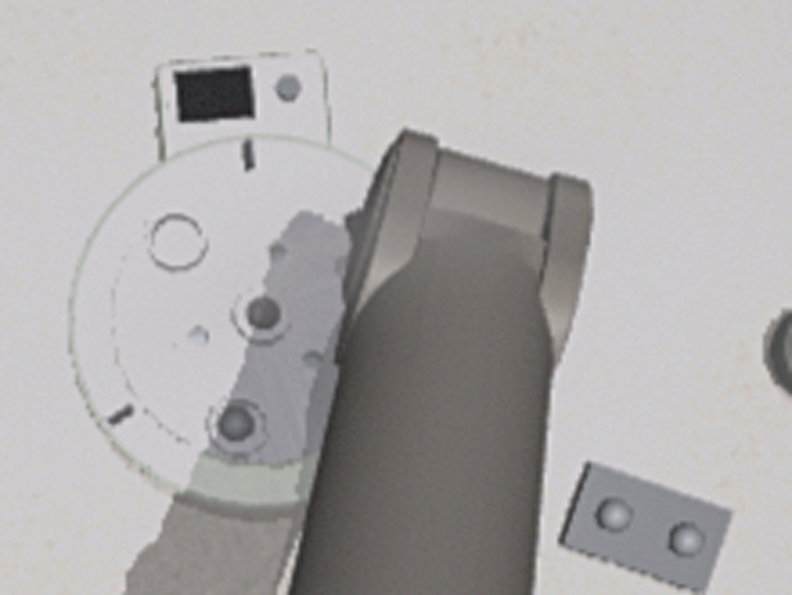

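Cup A is now at zoomed (177,243), about +32°, leaving about 16°. The tool rises slightly as it goes, so I'll add a downward part and slow down.

```bash
python3 -m pendant '0.4 0.15 0.3 -3; 0.4 0.15 0.2 -3; 0.35 0.1 0.1 -2.5; 0.2 0.1 0.1 -1.5; 0.2 0.1 0.05 -1.5';  python3 -m pendant '0.15 0.05 0.05 -1; 0.15 0.05 0.05 -1; 0.15 0.05 0.05 -1'; python3 - <<'E'
from h import *
A=np.array([.58,-.0112]); o=r.get_obs(); v=o['tcp_pos'][:2]-A; th=np.degrees(np.arctan2(v[1],v[0])); print(th,np.hypot(*v),yaw(o)-90-th)
o,d=snap('top','t4.png'); a=cv2.imread('pics/t4.png')
cv2.imwrite('pics/t4z.png',cv2.convertScaleAbs(cv2.resize(a[130:300,250:470],None,fx=3.6,fy=3.5,interpolation=cv2.INTER_CUBIC)[:595,:792],alpha=1.8))
E
```

```text
clock: 4.15
tcp_pos: [0.6008, -0.0909, 0.087]
orientation: [-2.964, -1.027, -0.025]
contact_force: [0.2, -0.4, 0.1]
grip_width: 0.0001
clock: 4.4
tcp_pos: [0.6069, -0.0887, 0.0867]
orientation: [-2.937, -1.108, -0.03]
contact_force: [0.0, 0.3, 0.5]
grip_width: -0.0001
-70.823284769559 0.08201712949481439 22.161742190896696
```

View pics/t4z.png

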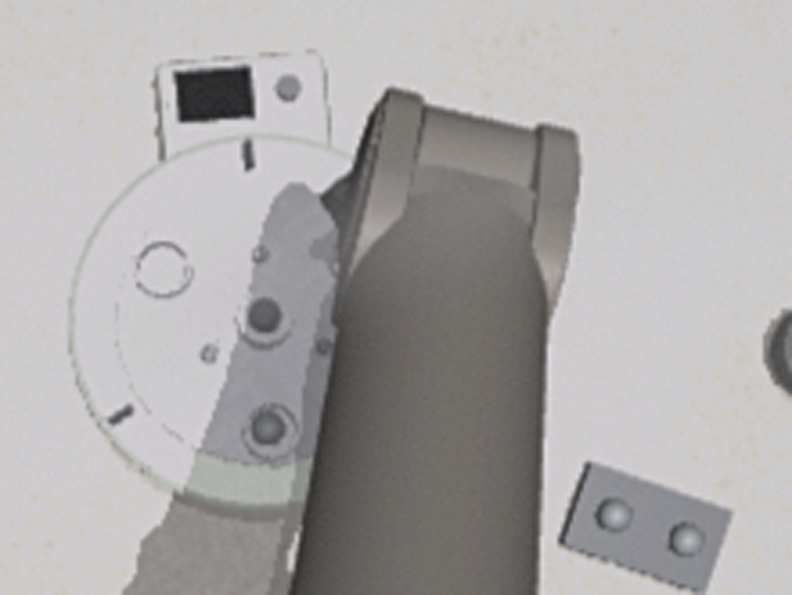

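Contact force is zero and cup A is at zoomed (163,270), bearing about 66°, so the rotor has probably dropped. I'll lift and check.

```bash
python3 -m pendant '0 0 -2 0; 0 0 -4 3; 0 1 -4 5; -1 3 -1 6; -1 3.5 0 6; -1 3.5 0 6; -1 3.5 0 6; 0 0 0 0' 135; python3 - <<'E'
from h import *
o,d=snap('side','s5.png'); a=cv2.imread('pics/s5.png')
cv2.imwrite('pics/s5z.png',cv2.convertScaleAbs(cv2.resize(a[190:310,280:440],None,fx=5,fy=5,interpolation=cv2.INTER_CUBIC),alpha=1.6))
plan([(.455,-.262,.16,-18)])
E
```

```text
clock: 5.12
tcp_pos: [0.6311, -0.2365, 0.2009]
orientation: [-3.124, -0.23, -0.028]
contact_force: [-1.8, -1.3, -0.1]
grip_width: 0.0402
from [ 0.6319 -0.2326  0.2006] 8.79 t 5.1667 f [ 0.6  0.6 -0. ]
-3.59 0.04 0.81 5.36; -3.57 0.37 0.81 5.36; -3.51 0.71 0.81 5.36; -3.43 1.03 0.81 5.35; -3.33 1.35 0.82 5.36
--
```

View pics/s5z.png

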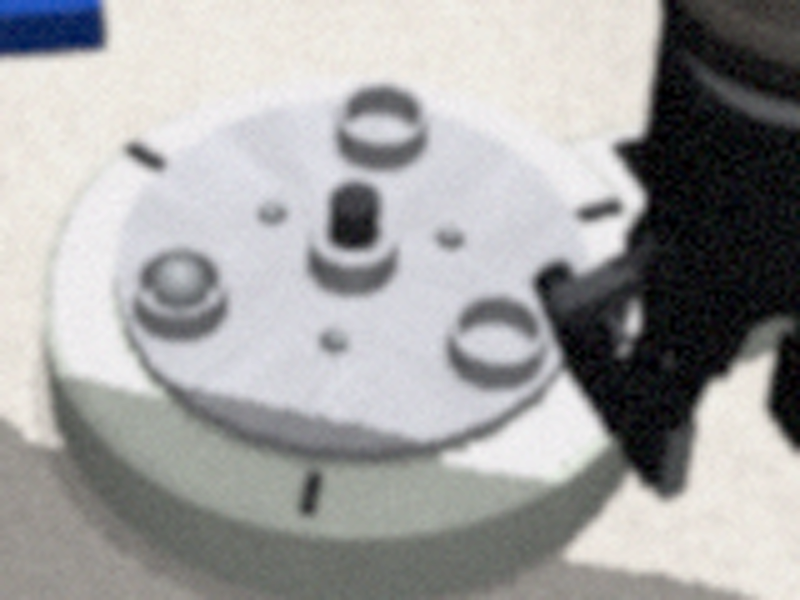

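The side view shows the spindle now standing well clear of the boss and the disc sitting close to the deck, so the rotor is home. The cup rims are at zoomed (383,122) and (497,334), and the ball is still in its cup. Next, the holder.

```bash
python3 -m pendant '-3.4 0 0.8 5.5; -3.5 0.4 0.8 5.5; -3.5 0.7 0.8 5.5; -3 1 0.8 5.5; -1.5 0.6 0.8 3; 0 0 0 0; 0 0 0 0'; python3 - <<'E'
from h import *
np.set_printoptions(precision=4,suppress=True)
o,d=snap('wrist','w5.png');S=r.grab_frame('side');o2,T=snap('top','t5.png')
sz=lambda x,y,z:ray(S,280+(x+.5)/5-.5,190+(y+.5)/5-.5,z)
print(sz(383,122,.083),sz(497,334,.083)); print(o['tcp_pos'],yaw(o),Ro.from_rotvec(o['orientation']).as_matrix()[:,2])
print('side ball_home',sz(180,278,.078))
a=cv2.imread('pics/t5.png')
cv2.imwrite('pics/t5z.png',cv2.convertScaleAbs(cv2.resize(a[130:300,250:470],None,fx=3.6,fy=3.5,interpolation=cv2.INTER_CUBIC)[:595,:792],alpha=1.8))
E
```

```text
clock: 5.75
tcp_pos: [0.4777, -0.2503, 0.154]
orientation: [-3.087, 0.453, -0.025]
contact_force: [0.7, 0.8, 0.6]
grip_width: 0.0401
[0.6081 0.0458 0.083 ] [ 0.6183 -0.0762  0.083 ]
[ 0.4777 -0.2503  0.154 ] -16.707223591096284 [ 0.0186  0.0186 -0.9997]
side ball_home [ 0.5084 -0.0146  0.078 ]
```

View pics/w5.png

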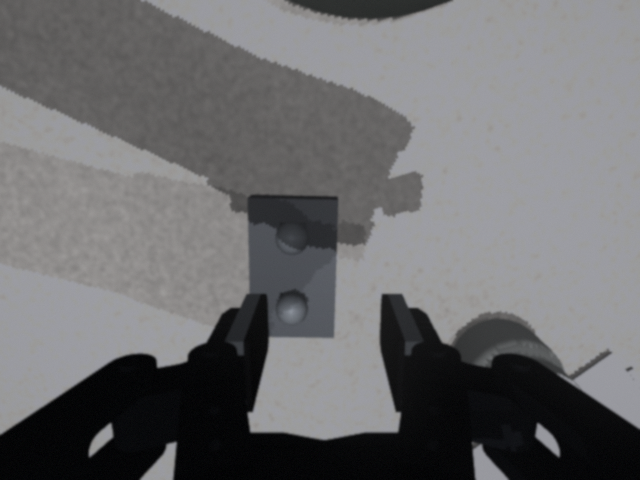

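View pics/t5z.png

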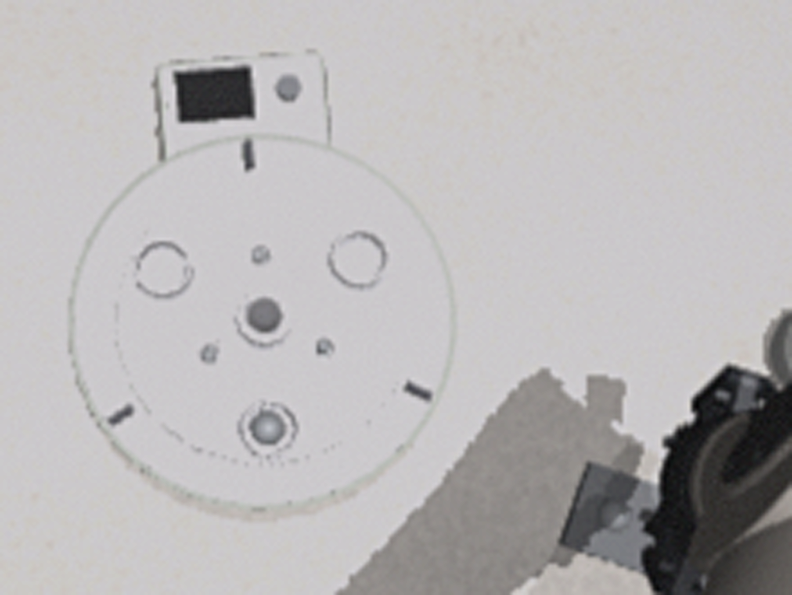

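```bash
cat >> h.py <<'E'
def wray(o,d,u,v,z):
    M=Ro.from_rotvec(o['orientation']).as_matrix(); H=d['hand_eye']
    c=M@H[:3,3]+o['tcp_pos']; w=M@H[:3,:3]@np.array([(u-d['cx'])/d['fx'],(v-d['cy'])/d['fy'],1])
    return c+w*(z-c[2])/w[2]
E
python3 - <<'E'
from h import *
np.set_printoptions(precision=4,suppress=True)
o=r.get_obs();d=r.grab_frame('wrist');T=r.grab_frame('top');S=r.grab_frame('side')
tz=lambda x,y,z:ray(T,250+(x+.5)/3.6-.5,130+(y+.5)/3.5-.5,z)
sz=lambda x,y,z:ray(S,280+(x+.5)/5-.5,190+(y+.5)/5-.5,z)
for z in(.083,.095):
    for f,P in((tz,[(163,270),(358,260),(268,428)]),(sz,[(383,122),(497,334),(181,285)])):
        C=np.array([f(*p,z) for p in P]);a,l=fitang(C,C.mean(0)[:2]);print(z,C.mean(0),np.degrees(a)%120,l);print(C[:2])
print(wray(o,d,291,238,.0235),wray(o,d,291,308,.0235))
E
python3 - <<'E'
import cv2
a=cv2.imread('pics/s5.png')
cv2.imwrite('pics/s5y.png',cv2.convertScaleAbs(cv2.resize(a[195:275,300:400],None,fx=7,fy=7,interpolation=cv2.INTER_CUBIC),alpha=1.8))
E
```

```text
0.083 [ 0.5791 -0.0108  0.083 ] [64.9214 64.5401 64.2043] [0.0702 0.071  0.0702]
[[ 0.6089  0.0528  0.083 ]
 [ 0.6193 -0.0693  0.083 ]]
0.083 [ 0.5778 -0.0177  0.083 ] [64.5074 64.7172 64.0683] [0.0703 0.0711 0.071 ]
[[ 0.6081  0.0458  0.083 ]
 [ 0.6183 -0.0762  0.083 ]]
0.095 [ 0.5779 -0.0106  0.095 ] [64.9214 64.5401 64.2043] [0.0695 0.0703 0.0695]
[[ 0.6074  0.0524  0.095 ]
 [ 0.6177 -0.0685  0.095 ]]
0.095 [ 0.5744 -0.0285  0.095 ] [64.5074 64.7172 64.0683] [0.0692 0.07   0.0698]
[[ 0.6042  0.034   0.095 ]
 [ 0.6143 -0.086   0.095 ]]
[ 0.4607 -0.2487  0.0235] [ 0.4457 -0.296   0.0235]
```

View pics/s5y.png

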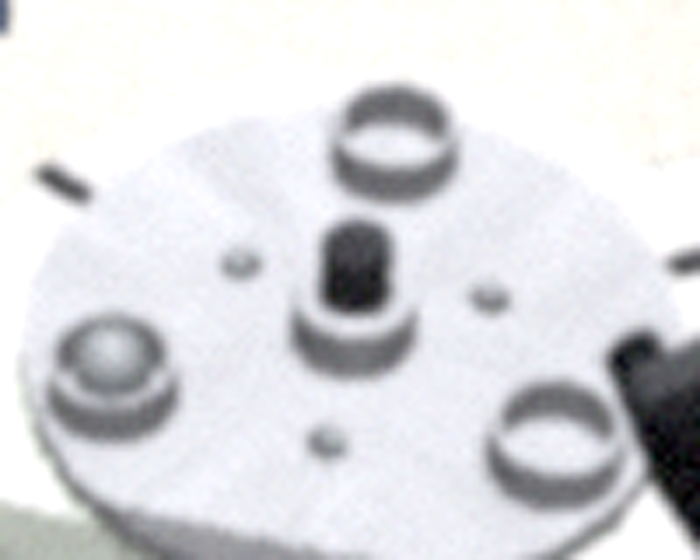

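The rotor is home: at rim height 83 mm the side view agrees with the top view within calibration. The wells are at about (0.610,0.0535) and (0.620,-0.070). The wrist view shows the balls at (291,238) and (291,308), which gives a ≈ (0.4605,-0.2475) and b ≈ (0.445,-0.2955). I'll go for ball a.

```bash
python3 - <<'E'
from h import *
plan([(.4605,-.248,.055,-17.5)])
E
```

```text
from [ 0.4795 -0.2511  0.1543] -16.68 t 6.05 f [-0.1  0.7  0.1]
-0.63 0.08 3.31 0.27; -0.64 0.09 3.31 0.27; -0.63 0.09 3.31 0.28
--
```

```bash
python3 -m pendant '-0.7 0.1 3 0; -0.7 0.1 3 0; -0.6 0.1 2.5 0; 0 0 0.8 0; 0 0 0 0; 0 0 0 0'; python3 - <<'E'
from h import *
plan([(.4605,-.248,.03,-17.5)])
o,d=snap('wrist','w6.png')
E
```

```text
clock: 6.55
tcp_pos: [0.4694, -0.2474, 0.0607]
orientation: [-3.092, 0.442, -0.042]
contact_force: [0.8, 0.3, 0.1]
grip_width: 0.0405
from [ 0.4694 -0.2474  0.0607] -16.28 t 6.55 f [0.8 0.3 0.1]
-0.83 0.31 3.07 1.22
--
```

View pics/w6.png

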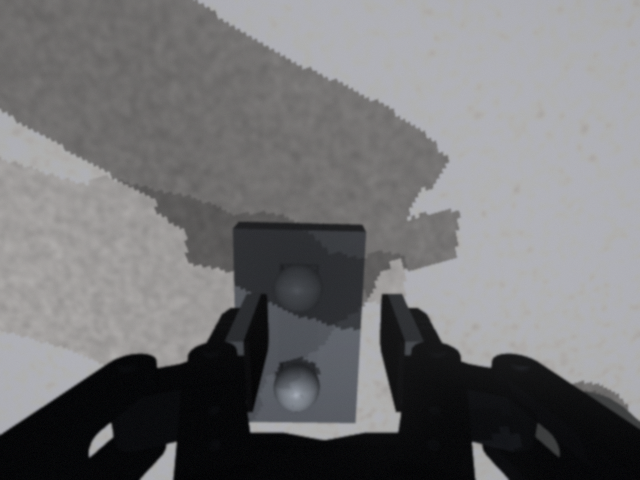

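```bash
python3 - <<'E'
from h import *
o=r.get_obs();d=r.grab_frame('wrist');print(wray(o,d,299,288,.0235),wray(o,d,297,386,.0235),Ro.from_rotvec(o['orientation']).as_matrix()[:,2])
E
python3 -m pendant '-0.9 0.2 1.5 1; 0 0 1 0; 0 0 0 0'; python3 - <<'E'
from h import *
plan([(.4605,-.248,.016,-17.5)])
E
```

```text
[ 0.46014981 -0.24855686  0.0235    ] [ 0.44470555 -0.29573468  0.0235    ] [ 0.03021379  0.01359634 -0.99945098]
clock: 6.9
tcp_pos: [0.4665, -0.2482, 0.0397]
orientation: [-3.09, 0.467, -0.06]
contact_force: [0.4, -0.3, 0.3]
grip_width: 0.0399
from [ 0.4665 -0.2482  0.0397] -17.22 t 6.9 f [ 0.4 -0.3  0.3]
-0.58 0.16 2.37 0.28
--
```

```bash
python3 -m pendant '-0.8 0 1.2 0; -0.2 0 1 0; 0 0 0 0'; python3 - <<'E'
from h import *
plan([(.4605,-.248,.016,-17.5)])
print(r.get_obs()['orientation'])
E
```

```text
clock: 7.15
tcp_pos: [0.4614, -0.246, 0.0191]
orientation: [-3.091, 0.465, -0.069]
contact_force: [-0.5, -0.0, 0.6]
grip_width: 0.0404
from [ 0.4614 -0.246   0.0191] -17.13 t 7.15 f [-0.5 -0.   0.6]
-0.03 0.21 0.31 0.37
--
[-3.09082016  0.46467356 -0.06869772]
```

```bash
python3 -m pendant '0 0.2 0.25 0; 0 0 0.1 0; 0 0 0 0'; python3 -m pendant '0 0 0 0; 0 0 0 0; 0 0 0 0; 0 0 0 0; 0 0 0 0' 230 30; python3 - <<'E'
from h import *
plan([(.4605,-.248,.016,-17.5)])
snap('wrist','w7.png')
E
```

```text
clock: 7.4
tcp_pos: [0.4629, -0.2488, 0.0164]
orientation: [-3.091, 0.464, -0.072]
contact_force: [-0.5, 0.9, 0.7]
grip_width: 0.0401
clock: 7.82
tcp_pos: [0.4586, -0.2477, 0.0177]
orientation: [-3.087, 0.465, -0.06]
contact_force: [0.2, -0.4, -0.2]
grip_width: 0.0193
from [ 0.4586 -0.2477  0.0177] -17.16 t 7.8167 f [ 0.2 -0.4 -0.2]
0.19 -0.03 0.17 0.34
--
```

View pics/w7.png

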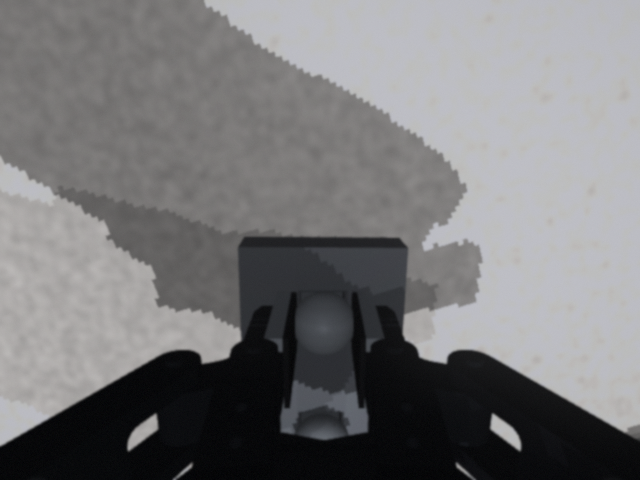

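The wrist view shows the ball between the pads at (324,322), but the width reads 19.3 mm, less than the ball's 22 mm. The tips may be pinching above the equator, so I'll regrasp a little lower.

```bash
python3 -m pendant '0.1 0 0 0; 0 0 0 0; 0 0 0.3 0; 0 0 0.3 0' 165; python3 -m pendant '0 0 0.1 0; 0 0 0 0; 0 0 0 0; 0 0 0 0' 230 30; python3 -m pendant '0 0 0 0; 0 0 0 0'
```

```text
clock: 8.2
tcp_pos: [0.4612, -0.2485, 0.0156]
orientation: [-3.084, 0.465, -0.063]
contact_force: [-18.9, 9.7, 81.3]
grip_width: 0.0302
clock: 8.53
tcp_pos: [0.4575, -0.2482, 0.018]
orientation: [-3.078, 0.468, -0.056]
contact_force: [0.4, -0.7, -0.1]
grip_width: 0.0192
clock: 8.7
tcp_pos: [0.4578, -0.2481, 0.0174]
orientation: [-3.079, 0.468, -0.056]
contact_force: [0.4, -0.2, -0.7]
grip_width: 0.0195
```

Tips met the holder at 15.6 mm with 81 N, so I shouldn't go lower. They are well below the ball's equator, so I'll lift and see.

```bash
python3 -m pendant '0 0 -1 0; 0 0 -1.5 0; 0 0 -2 0; 0 0 -2 0; 0 0 0 0'; python3 - <<'E'
from h import *
snap('wrist','w8.png')
plan([(.620,-.070,.19,0)])
E
```

```text
clock: 9.12
tcp_pos: [0.4541, -0.249, 0.0842]
orientation: [-3.079, 0.467, -0.047]
contact_force: [0.7, -0.8, -0.4]
grip_width: 0.0199
from [ 0.4537 -0.2484  0.0829] -17.25 t 9.1667 f [-0.3  0.2 -0.8]
1.51 -3.14 -1.53 -2.46; 1.65 -3.07 -1.53 -2.46; 1.78 -3 -1.53 -2.47; 1.9 -2.92 -1.53 -2.46; 2.03 -2.83 -1.53 -2.47; 2.15 -2.74 -1.53 -2.46; 2.26 -2.65 -1.53 -2.47
--
```

View pics/w8.png

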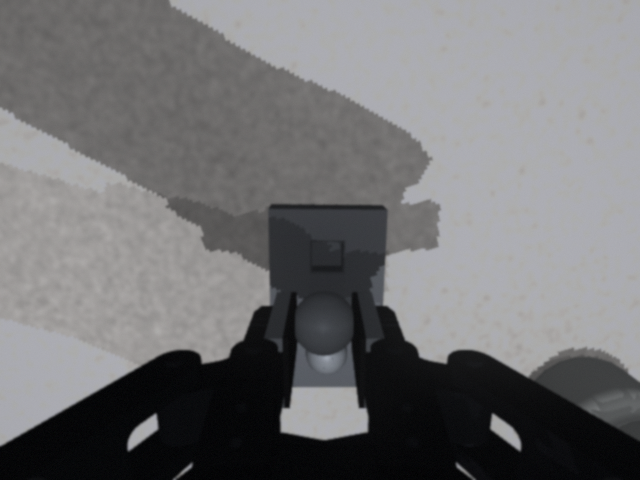

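Ball a is held at (324,323) and its recess at (327,255) is empty. I'll carry it to the well at (0.620,-0.070).

```bash
python3 - <<'E'
from h import *
plan([(.620,-.070,.16,-17)])
E
python3 -m pendant '1 -3 -1.5 0; 1.5 -3.1 -1.5 0; 1.5 -3.2 -1.5 0; 1.5 -3.2 -1.5 0; 1.5 -3.2 -0.5 0; 1.5 -3 0 0; 0.8 -1.5 0 0; 0 0 0 0'; python3 - <<'E'
from h import *
plan([(.620,-.070,.13,-17)])
print(r.get_obs()['orientation'])
E
```

```text
from [ 0.4537 -0.2484  0.0829] -17.25 t 9.1667 f [-0.3  0.2 -0.8]
1.51 -3.14 -1.1 -0.04; 1.52 -3.14 -1.1 -0.03; 1.52 -3.14 -1.1 -0.04; 1.52 -3.13 -1.1 -0.03; 1.52 -3.13 -1.1 -0.04; 1.52 -3.14 -1.1 -0.03; 1.52 -3.13 -1.11 -0.04
--
clock: 9.83
tcp_pos: [0.6033, -0.0774, 0.1551]
orientation: [-3.077, 0.476, -0.036]
contact_force: [0.0, 0.2, -0.3]
grip_width: 0.0197
from [ 0.6033 -0.0774  0.1551] -17.62 t 9.8333 f [ 0.   0.2 -0.3]
1.37 -1.21 2.51 -0.62
--
[-3.07660972  0.47626953 -0.03551364]
```

```bash
python3 -m pendant '0.9 -0.6 2 0; 0.7 -0.5 1.5 0; 0 0 1 0; 0 0 0 0; 0 0 0 0'; python3 - <<'E'
from h import *
plan([(.620,-.070,.086,-17)])
snap('wrist','w9.png');snap('side','s9.png')
a=cv2.imread('pics/s9.png')
cv2.imwrite('pics/s9z.png',cv2.convertScaleAbs(cv2.resize(a[190:310,280:440],None,fx=5,fy=5,interpolation=cv2.INTER_CUBIC),alpha=1.6))
E
```

```text
clock: 10.25
tcp_pos: [0.6207, -0.0705, 0.1059]
orientation: [-3.079, 0.473, -0.027]
contact_force: [0.7, -0.4, -0.2]
grip_width: 0.0197
from [ 0.6207 -0.0705  0.1059] -17.49 t 10.25 f [ 0.7 -0.4 -0.2]
-0.08 -0.03 1.99 -0.49
--
```

View pics/w9.png

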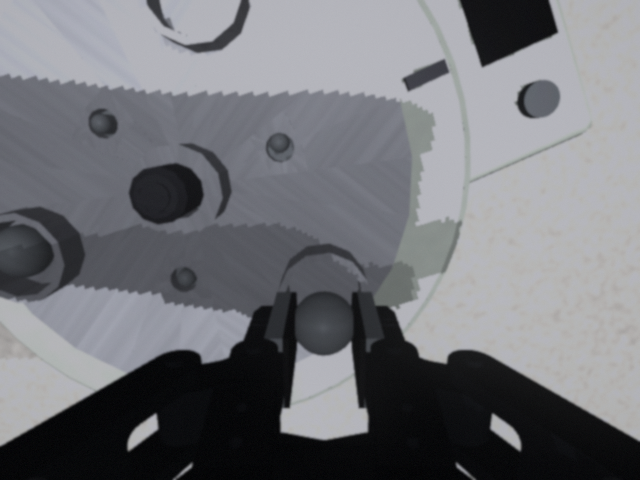

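View pics/s9z.png

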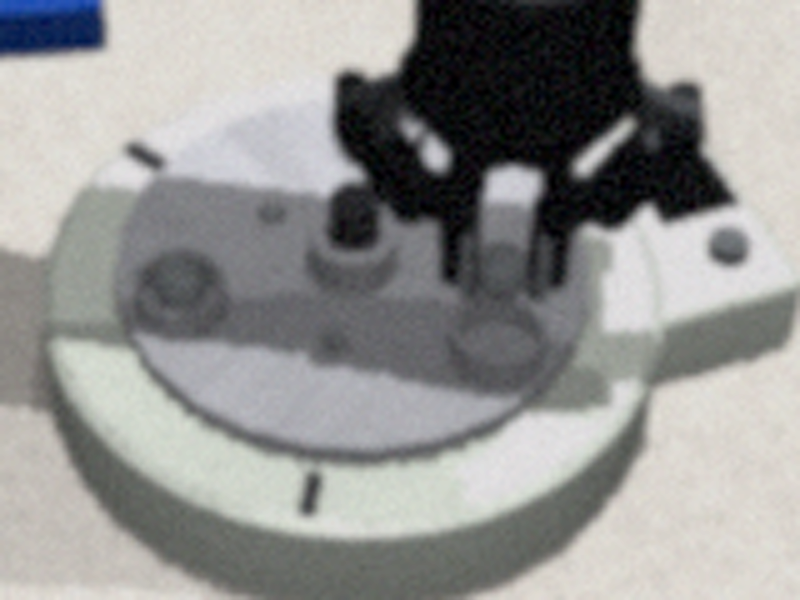

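```bash
python3 - <<'E'
from h import *
o=r.get_obs();d=r.grab_frame('wrist')
e=wray(o,d,323,244,.083); a=np.radians(yaw(o)+90); print(e, e[:2]-.019*np.array([np.cos(a),np.sin(a)]))
b=wray(o,d,324,323,o['tcp_pos'][2]+.006);print('ball',b)
plan([(.6205,-.0705,.086,-17)])
E
```

```text
[ 0.62803137 -0.0516203   0.083     ] [ 0.62231066 -0.06973862]
ball [ 0.6217544  -0.07158532  0.11251871]
from [ 0.6213 -0.0707  0.1071] -17.51 t 10.4 f [0.8 0.5 0.4]
-0.09 0.01 2.11 -0.51
--
```

The cup centre measures (0.622,-0.070) and the ball is at (0.622,-0.0715), so they are aligned. I'll lower and release.

```bash
python3 -m pendant '0 -0.1 1 0; 0 0 0.9 0; 0 0 0 0; 0 0 0 0'; python3 - <<'E'
from h import *
plan([(.6213,-.070,.086,-17)])
E
```

```text
clock: 10.73
tcp_pos: [0.6226, -0.0703, 0.0885]
orientation: [-3.077, 0.476, -0.036]
contact_force: [1.6, -0.4, -1.0]
grip_width: 0.0197
from [ 0.6226 -0.0703  0.0885] -17.61 t 10.7333 f [ 1.6 -0.4 -1. ]
-0.13 0.01 0.25 -0.61
--
```

```bash
python3 -m pendant '-0.1 0 0.2 0; 0 0 0 0';  python3 -m pendant '0 0 0 0; 0 0 0 0; 0 0 0 0; 0 0 0 0' 150; python3 -m pendant '0 0 -3 0; 0 0 -4 0; -1 3 -2 0; -1.5 3.5 0 0; -1.5 3.5 0 0; -1.5 3.5 0 0; -1 3 0 0; 0 0 0 0' 135; python3 - <<'E'
from h import *
plan([(.4605,-.293,.10,-17)])
snap('side','s10.png')
a=cv2.imread('pics/s10.png')
cv2.imwrite('pics/s10z.png',cv2.convertScaleAbs(cv2.resize(a[190:310,280:440],None,fx=5,fy=5,interpolation=cv2.INTER_CUBIC),alpha=1.6))
E
```

```text
clock: 10.9
tcp_pos: [0.6214, -0.0701, 0.0862]
orientation: [-3.077, 0.476, -0.035]
contact_force: [0.2, 0.7, -0.1]
grip_width: 0.0198
clock: 11.23
tcp_pos: [0.622, -0.0701, 0.087]
orientation: [-3.077, 0.476, -0.037]
contact_force: [-0.1, 0.4, 0.0]
grip_width: 0.0351
clock: 11.9
tcp_pos: [0.5071, -0.2126, 0.1759]
orientation: [-3.079, 0.463, -0.046]
contact_force: [-0.1, -0.2, -0.3]
grip_width: 0.0403
from [ 0.5071 -0.2126  0.1759] -17.12 t 11.9 f [-0.1 -0.2 -0.3]
-0.52 2.27 1.9 -0.03; -0.52 2.26 1.9 -0.03; -0.53 2.26 1.9 -0.03; -0.53 2.27 1.89 -0.03
--
```

View pics/s10z.png

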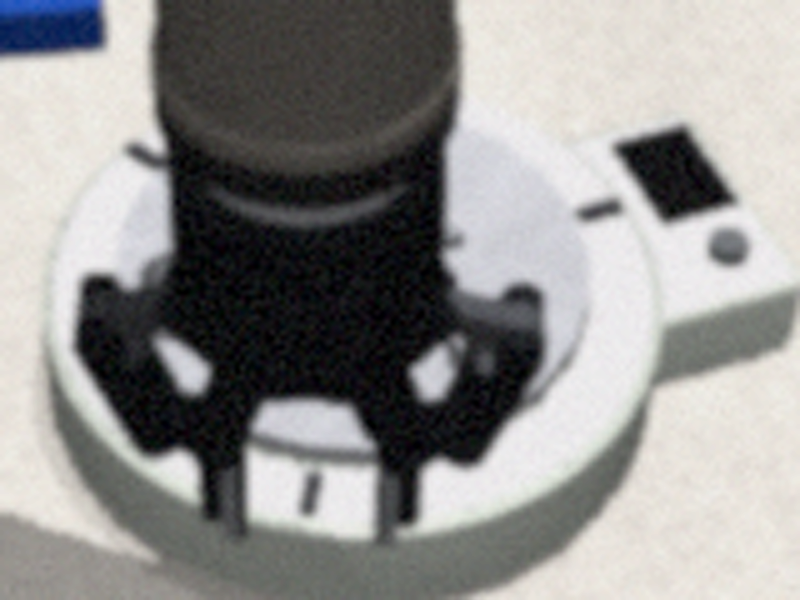

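The arm hides the cup in this view, so I'll check after the next move. On to ball b.

```bash
python3 - <<'E'
from h import *
plan([(.447,-.2955,.06,-17,5)])
E
```

```text
from [ 0.509  -0.2102  0.176 ] -17.02 t 11.95 f [-0.6 -0.5 -0.3]
-0.69 1.99 2.32 -0; -0.69 2 2.32 -0.01; -0.68 1.99 2.32 -0; -0.69 2 2.32 -0.01; -0.68 1.99 2.32 -0
--
```

```bash
python3 -m pendant '-0.7 2 2.2 0; -0.7 2 2.2 0; -0.7 2 2.2 0; -0.7 2 2.2 0; -0.7 1.6 2 0; -0.5 0 0.5 0; 0 0 0 0; 0 0 0 0'; python3 - <<'E'
from h import *
snap('wrist','w11.png'); snap('side','s11.png'); snap('top','t11.png')
plan([(.445,-.2955,.0175,-17,2)])
print(r.get_obs()['orientation'])
a=cv2.imread('pics/s11.png')
cv2.imwrite('pics/s11z.png',cv2.convertScaleAbs(cv2.resize(a[190:310,280:440],None,fx=5,fy=5,interpolation=cv2.INTER_CUBIC),alpha=1.6))
E
```

```text
clock: 12.62
tcp_pos: [0.4556, -0.2845, 0.0564]
orientation: [-3.076, 0.444, -0.063]
contact_force: [0.4, -0.6, 1.2]
grip_width: 0.04
from [ 0.4567 -0.2844  0.0573] -16.36 t 12.7667 f [-0.1  0.2  0.6]
-0.41 0.7 1.99 0.32; -0.4 0.7 1.99 0.32
--
[-3.07708342  0.4412791  -0.06663023]
```

View pics/s11z.png

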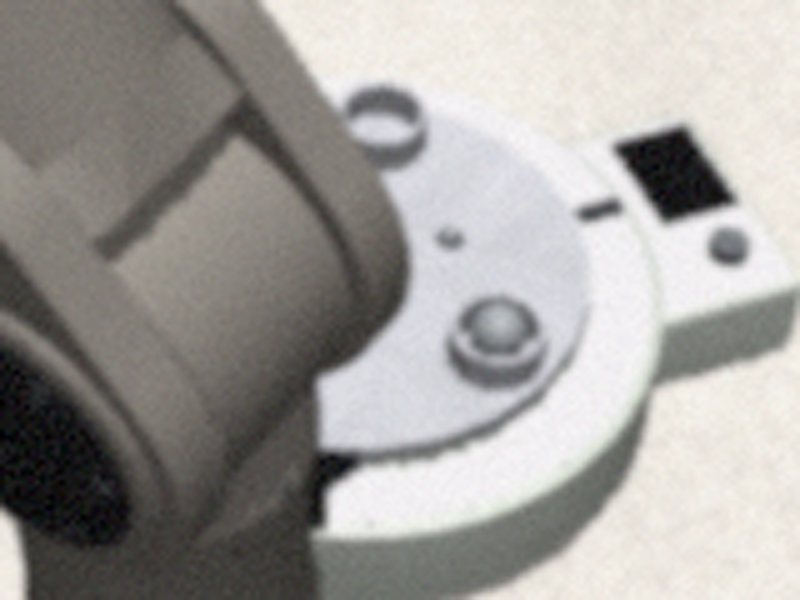

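View pics/w11.png

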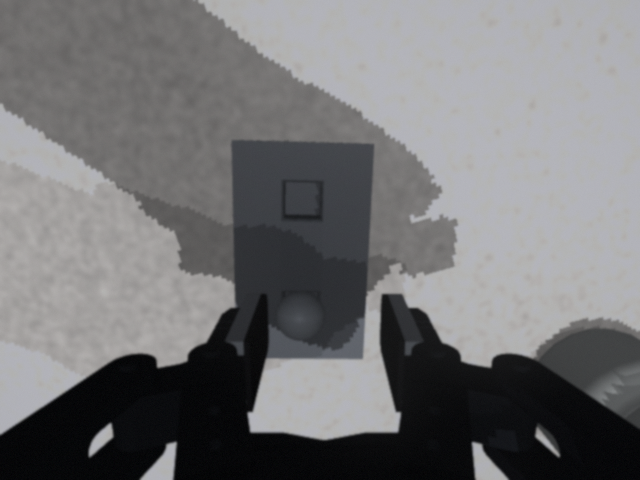

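Ball a sits in its well at zoomed (495,325) in the side view. The wrist view shows ball b at (300,315).

```bash
python3 - <<'E'
from h import *
o=r.get_obs();d=r.grab_frame('wrist');print(wray(o,d,300,315,.0235))
E
python3 -m pendant '-0.6 0.7 1.2 0; -0.6 0.5 0.8 0; -0.2 0 0.5 0; 0 0 0 0'; python3 - <<'E'
from h import *
plan([(.445,-.2955,.0175,-17)])
E
```

```text
[ 0.4448585  -0.29586631  0.0235    ]
clock: 13.15
tcp_pos: [0.4453, -0.2904, 0.0335]
orientation: [-3.079, 0.433, -0.078]
contact_force: [-0.7, 0.1, 0.3]
grip_width: 0.0403
from [ 0.4453 -0.2904  0.0335] -16.07 t 13.15 f [-0.7  0.1  0.3]
0.11 0.5 1.6 0.93
--
```

```bash
python3 -m pendant '0 0.5 0.8 1; 0 0.1 0.5 0; 0 0 0 0'; python3 - <<'E'
from h import *
plan([(.445,-.2955,.0175,-17)])
E
```

```text
clock: 13.4
tcp_pos: [0.4455, -0.296, 0.0199]
orientation: [-3.074, 0.462, -0.08]
contact_force: [-0.4, 0.3, 0.7]
grip_width: 0.0402
from [ 0.4455 -0.296   0.0199] -17.14 t 13.4 f [-0.4  0.3  0.7]
-0.06 -0.03 0.24 -0.14
--
```

```bash
python3 -m pendant '0 0 0.2 0; 0 0 0 0'; python3 -m pendant '0 0 0 0; 0 0 0 0; 0 0 0 0; 0 0 0 0; 0 0 0 0; 0 0 0 0' 230 30;  python3 -m pendant '0 0 -1 0; 0 0 -1.5 0; 0 0 -2 0; 0 0 -2 0; 0 0 0 0'; python3 - <<'E'
from h import *
snap('wrist','w12.png')
plan([(.61,.0535,.16,-17)])
E
```

```text
clock: 13.57
tcp_pos: [0.4458, -0.2961, 0.0174]
orientation: [-3.074, 0.462, -0.08]
contact_force: [-0.3, -0.8, 0.3]
grip_width: 0.0402
clock: 14.07
tcp_pos: [0.4432, -0.2952, 0.0176]
orientation: [-3.072, 0.462, -0.073]
contact_force: [-1.2, 0.3, -0.4]
grip_width: 0.02
clock: 14.48
tcp_pos: [0.4399, -0.297, 0.0862]
orientation: [-3.072, 0.462, -0.071]
contact_force: [0.2, -0.6, 0.7]
grip_width: 0.0197
from [ 0.4396 -0.2963  0.085 ] -17.14 t 14.5333 f [ 0.3  0.3 -1.1]
0.54 -3.5 -0.68 -0.01; 0.54 -3.49 -0.68 -0.01; 0.54 -3.5 -0.68 -0.01; 0.55 -3.49 -0.68 -0.01; 0.55 -3.5 -0.68 -0.01; 0.55 -3.49 -0.68 -0.01; 0.55 -3.5 -0.68 -0.02; 0.55 -3.49 -0.69 -0.01
0.54 -3.49 -0.68 -0.02; 0.55 -3.5 -0.69 -0.01; 0.55 -3.49 -0.68 -0.02
--
```

View pics/w12.png

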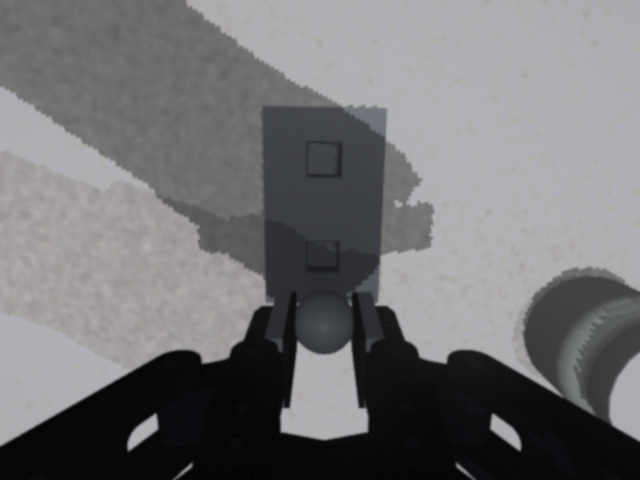

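Ball b is held at (324,322) and both recesses are empty. The straight path crosses the spindle, so I'll climb first.

```bash
python3 -m pendant '0.5 -3 -2.5 0; 0.5 -3 -2.5 0; 0.5 -3 -2.5 0; 0.6 -3.5 -0.7 0; 0.6 -3.5 0 0; 0.6 -3.5 0 0; 0.6 -3.5 0 0; 0.6 -3.5 0 0'; python3 - <<'E'
from h import *
plan([(.61,.0535,.16,-17)])
E
```

```text
clock: 15.2
tcp_pos: [0.557, -0.0589, 0.1817]
orientation: [-3.069, 0.494, -0.068]
contact_force: [1.6, -0.1, -0.8]
grip_width: 0.0196
from [ 0.557  -0.0589  0.1817] -18.32 t 15.2 f [ 1.6 -0.1 -0.8]
0.37 -3.08 0.54 -0.33; 0.39 -3.08 0.54 -0.33; 0.41 -3.08 0.54 -0.33; 0.43 -3.08 0.55 -0.33
--
```

```bash
python3 -m pendant '0.4 -3.1 0 0; 0.4 -3 0 0; 0.4 -2.8 0.3 0; 0.4 -2 1 0; 0 0 1 0; 0 0 0 0'; python3 - <<'E'
from h import *
plan([(.61,.0535,.105,-17)])
E
```

```text
clock: 15.7
tcp_pos: [0.6108, 0.0596, 0.1601]
orientation: [-3.068, 0.467, -0.065]
contact_force: [-1.0, -1.1, -1.5]
grip_width: 0.0195
from [0.6108 0.0596 0.1601] -17.35 t 15.7 f [-1.  -1.1 -1.5]
0.05 0.3 2.75 -0.18; 0.05 0.3 2.76 -0.17
--
```

```bash
python3 -m pendant '0 0.4 2 0; 0 0.3 1.5 0; 0 0 1 0; 0 0 0 0; 0 0 0 0'; python3 - <<'E'
from h import *
plan([(.61,.0535,.086,-17)])
snap('wrist','w13.png')
E
```

```text
clock: 16.12
tcp_pos: [0.6091, 0.0513, 0.1122]
orientation: [-3.07, 0.471, -0.06]
contact_force: [0.9, 0.1, -0.4]
grip_width: 0.0198
from [0.6091 0.0513 0.1122] -17.49 t 16.1167 f [ 0.9  0.1 -0.4]
0.02 -0.23 2.62 -0.49
--
```

View pics/w13.png

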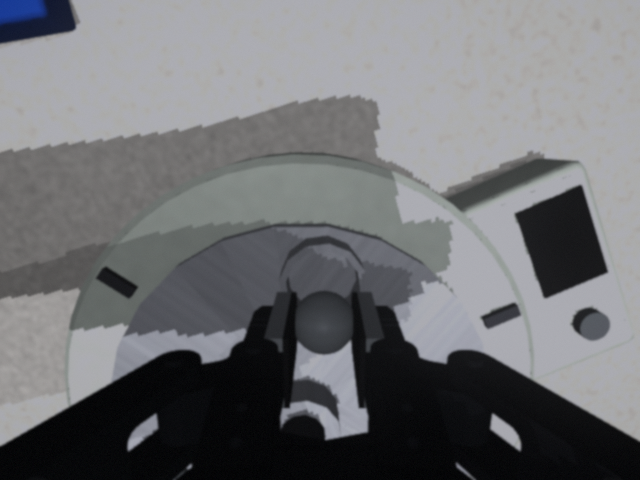

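```bash
python3 - <<'E'
from h import *
o=r.get_obs();d=r.grab_frame('wrist')
e=wray(o,d,320,237,.083); a=np.radians(yaw(o)+90); c=e[:2]-.019*np.array([np.cos(a),np.sin(a)]);print(e,c)
b=wray(o,d,324,322,o['tcp_pos'][2]+.006);print('ball',b)
plan([(*(o['tcp_pos'][:2]+(c-b[:2])),.086,-17)])
plan([(.61,.0535,.086,-17)])
E
```

```text
[0.61623761 0.07241993 0.083     ] [0.61052884 0.05429784]
ball [0.60999867 0.0508486  0.11829588]
from [0.6095 0.0517 0.1128] -17.47 t 16.2167 f [ 0.6  0.  -0.8]
-0.09 -0.3 2.68 -0.47
--
from [0.6095 0.0517 0.1128] -17.47 t 16.2167 f [ 0.6  0.  -0.8]
-0.01 -0.19 2.68 -0.47
--
```

The cup centre measures (0.6105,0.0543), and the ball needs about 3 mm along tool −y.

```bash
python3 -m pendant '0 -0.3 1 0; 0 -0.1 0.9 0; 0 0 0.5 0; 0 0 0 0; 0 0 0 0'; python3 - <<'E'
from h import *
plan([(.6095,.0545,.086,-17)])
E
```

```text
clock: 16.63
tcp_pos: [0.6137, 0.0571, 0.089]
orientation: [-3.067, 0.47, -0.068]
contact_force: [-0.0, 0.2, 0.0]
grip_width: 0.0198
from [0.6137 0.0571 0.089 ] -17.47 t 16.6333 f [-0.   0.2  0. ]
-0.32 0.37 0.3 -0.47
--
```

```bash
python3 -m pendant '-0.4 0.2 0.1 0; 0 0 0.1 0; 0 0 0 0; 0 0 0 0'; python3 - <<'E'
from h import *
plan([(.6095,.0545,.086,-17)])
E
```

```text
clock: 16.97
tcp_pos: [0.6089, 0.0563, 0.0867]
orientation: [-3.067, 0.47, -0.068]
contact_force: [0.2, -0.8, -0.6]
grip_width: 0.0194
from [0.6089 0.0563 0.0867] -17.47 t 16.9667 f [ 0.2 -0.8 -0.6]
0.11 0.15 0.07 -0.47
--
```

```bash
python3 -m pendant '0.1 0.1 0 0; 0 0 0 0'; python3 -m pendant '0 0 0 0; 0 0 0 0; 0 0 0 0; 0 0 0 0; 0 0 0 0' 150; python3 -m pendant '0 0 -3 0; 0 0 -4 0; 0 0 -4 0; 0 0 -3 0; 0 -3 0 0; -1 -3.5 0 0; -1 -3.5 0 0; -1 -3.5 0 0'; python3 -m pendant '-2 -3.5 0 0; -2 -3.5 0 0; -2 -3.5 0 0; 0 0 0 0; 0 0 0 0'; python3 - <<'E'
from h import *
for n,c in(('side',(slice(190,310),slice(280,440),5,5)),('top',(slice(130,300),slice(250,470),3.6,3.5))):
    snap(n,n+'20.png'); a=cv2.imread('pics/'+n+'20.png')
    cv2.imwrite('pics/'+n+'20z.png',cv2.convertScaleAbs(cv2.resize(a[c[0],c[1]],None,fx=c[2],fy=c[3],interpolation=cv2.INTER_CUBIC)[:600,:800],alpha=1.7))
E
```

```text
clock: 17.13
tcp_pos: [0.6098, 0.055, 0.0871]
orientation: [-3.067, 0.47, -0.069]
contact_force: [0.4, -0.0, -0.1]
grip_width: 0.0194
clock: 17.55
tcp_pos: [0.6105, 0.0549, 0.0878]
orientation: [-3.066, 0.47, -0.071]
contact_force: [0.1, -0.3, -0.6]
grip_width: 0.0353
clock: 18.22
tcp_pos: [0.6169, 0.179, 0.2404]
orientation: [-3.065, 0.502, -0.073]
contact_force: [0.5, 0.7, -0.3]
grip_width: 0.035
clock: 18.63
tcp_pos: [0.5902, 0.3145, 0.243]
orientation: [-3.062, 0.484, -0.074]
contact_force: [0.3, -1.2, -0.2]
grip_width: 0.0353
```

View pics/side20z.png

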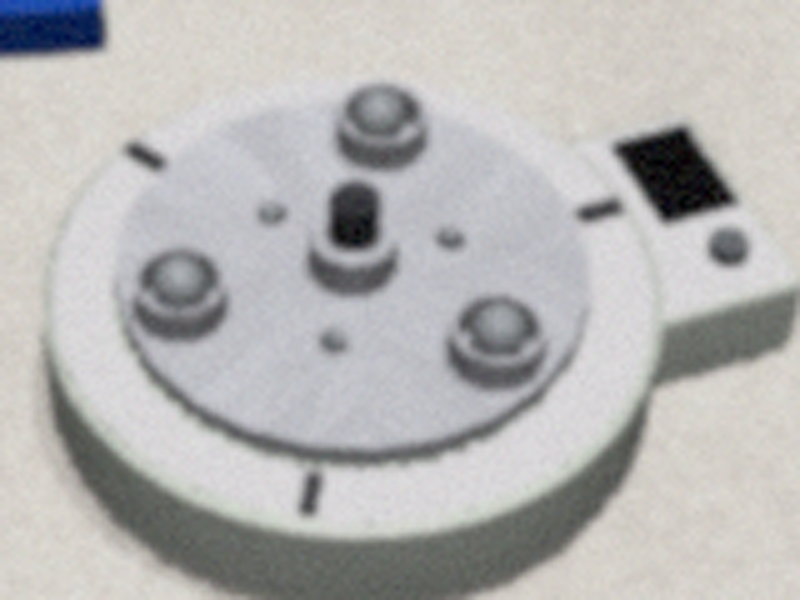

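View pics/top20z.png

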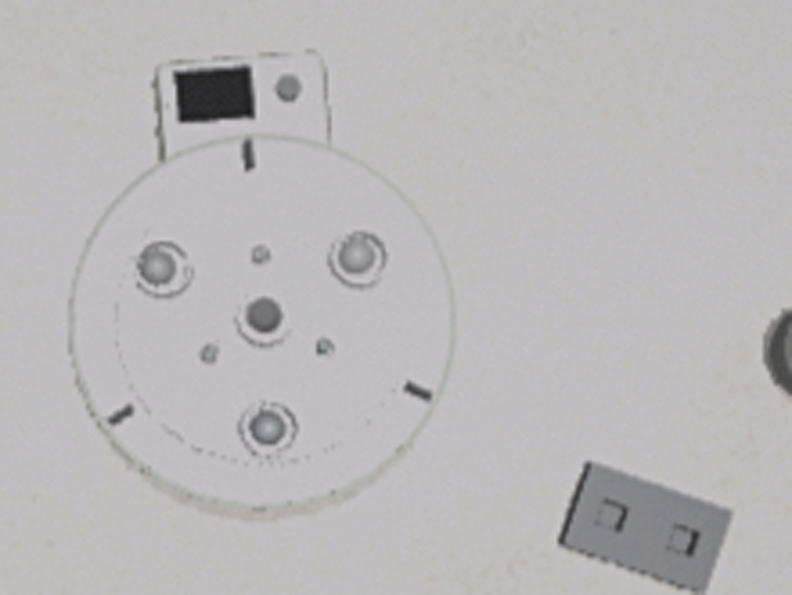

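View pics/side20.png

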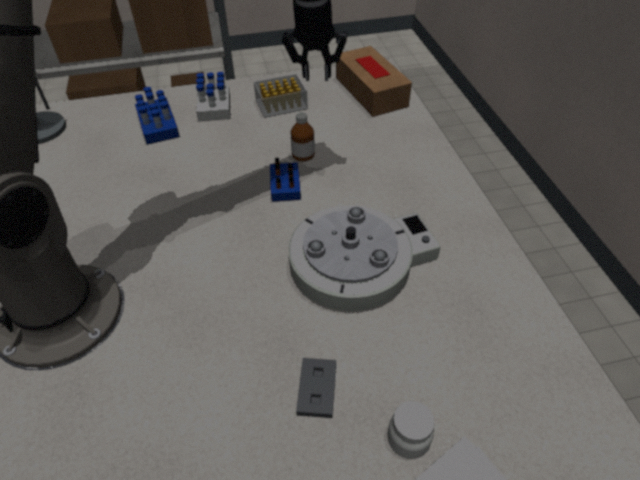

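All three balls sit in their cups, at zoomed side pixels (380,110), (495,325) and (180,278). The rotor is low on the seat, the holder is empty, and the rack, bottle and jar haven't moved. I'll hand it in.

```bash
python3 -m pendant '0 0 0 0; 0 0 0 0'; python3 -c "
from bench import r
print(r.get_obs()['contact_force']); print(r.hand_in())"
```

```text
clock: 18.9
tcp_pos: [0.5908, 0.3113, 0.2428]
orientation: [-3.062, 0.49, -0.073]
contact_force: [0.1, 1.0, 0.3]
grip_width: 0.0352
[0.12096313 1.04958318 0.33251357]
the job is handed in; nothing more can be done
None
```

I turned the rotor about 47° anticlockwise by pushing an empty cup with shut fingers, and it dropped home over the studs. I then put the holder's two balls into the two empty wells and handed the job in at about 18.9 s; no verdict was reported.

- **Last pictures:** the rotor sits low on its seat with a ball in each of its three cups, and the holder is empty. The rack, bottle and jar look unmoved by eye. The arm was clear of everything, with contact force about 1 N.
- **Off-centre ball:** the ball in the left-hand cup of the top view (bearing about 65°) looks about 3 mm off centre, inside the 9 mm limit.
- **Force spike:** one lowering at the holder pressed the fingertips on it with about 81 N for a moment, below the 120 N wrist limit.
- **Disagreements:**
  - The grip read 19 to 20 mm on the 22 mm balls, though both lifted and released cleanly.
  - The side and top cameras differed by up to 7 mm on the well positions, so I used the top view and the wrist camera for placing.
  - The tool also drifted to about 0.05 rad of tilt during the moves.

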